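# Seat the filter support disc and clip it

## Task

Push the loose perforated steel disc across the top of the filter holder until it drops over the rim and lies flat in the round recess, then swing the small metal clip fully round over the disc by pushing its upright post. Only push with the fingers: do not lift or carry the disc off the holder's top, and leave everything else on the bench where it is.

Things in the scene. Friction and masses are not known exactly. Their poses are not given: they have to be found in the camera images.
- holder: Filter holder base: white plastic block fixed to the bench, 290 mm long (its x), 160 mm wide (its y), 30 mm high. Origin: centre of its underside, on the bench; z up. The disc starts on the -x half of its flat top, the recess is in the +x half, the clip pivot near the +x end; the rest of the top is bare. Bystanders under 55 mm high lie beside its long sides; both ends are free.
- recess (a point): Centre of the recess floor. The recess is a round flat-bottomed pocket, 95 mm in diameter, 8 mm deep below the holder's top; its centre is at x = +55 mm, y = 0 of the holder, its floor 22 mm above the bench. The rim has a 1 mm chamfer; a grey floor with a dark ring shows inside.
- disc_center (a point): Centre (half-way up) of the loose support disc: steel with small dark perforations, 90 mm in diameter, 8 mm thick, 0.2 to 0.4 kg. It starts flat on the holder's top (centre 34 mm above the bench); seated in the recess its top is level with the holder's top (centre 26 mm above the bench).
- clip (a joint): Angle of the aluminium swing clip about its upright pivot at x = +126 mm, y = 0 of the holder. 0: it points to holder +y (open); grows anticlockwise seen from above to the stop at 1.6, pointing to -x over the recess. Starts at 0 to 0.35; slight friction, no spring. Flat bar 14 mm wide, reaching 46 mm from the pivot, 2 to 7 mm above the holder's top: clears a seated disc only.
- clip_post (a point): Centre of the top of the upright round post on the clip, by which it is pushed: 12 mm in diameter, 36 mm from the pivot, rising from the bar to 28 mm above the holder's top (58 mm above the bench).
- vial_a: A bystander: amber glass vial, 26 mm across, 48 mm high, on the bench beside the holder. Origin at the centre of its underside.
- vial_b: A bystander: second such vial, 26 mm across, 48 mm high, on the bench beside the holder. Origin at the centre of its underside.
- jar: A bystander: low glass jar with a white cap, 48 mm across, 40 mm high, on the bench beside the holder. Origin at the centre of its underside.
- spatula: A bystander: flat steel lab spatula 155 mm long, 5 mm thick, lying on the bench along the holder's side. Origin near its middle, on the bench.
- beaker: A bystander: glass beaker, 56 mm across, 60 mm high, to the left. Origin at the centre of its underside.
- tipbox: A bystander: closed red pipette-tip box, 85 x 120 x 45 mm, to the right. Origin at the centre of its underside.
- reagent: A bystander: amber reagent bottle, 48 mm across, 85 mm high, to the left. Origin at the centre of its underside.
Not all that is in view belongs to the job. Of the things like the part that bears disc_center, leave any that is turquoise; of the rest the smaller one is meant.

How it is judged:
By the outcome, as a careful person would: the job done as asked, in the order asked, and still so for the second after the job is handed in, with the robot touching nothing.
It also fails if it takes over 48 s, if anything falls off the work surface, if the arm or the gripper's body presses on something with over 40 N, if the wrist force passes 120 N, or if a joint passes its speed limit or range.

## Robot

A 6-joint arm with a two-finger parallel gripper is mounted at the origin on the work surface. World frame = base frame: x ahead of the robot, y to its left, z up, the work surface at z = 0. Lengths are in mm, angles in rad, forces in N, time in s.
With the tool pointing down it reaches from about 400 to 925 mm from the base axis. Payload 12.5 kg.
Tool frame: the origin (TCP) lies between the finger pads; the fingertips stand 14 mm ahead of it and the grasp point (between the pads) lies 5 mm behind it; x points along the fingers, y is the direction in which the jaws open and shut, and the axes are right-handed (so a half turn about x gives the same grasp; the last joint's range is limited). The gripper opens to 95 mm and grips with 3 to 60 N. Pads are 20 mm wide; open, the fingers measure 119 mm over their backs; the gripper's body (75 mm by 180 mm) begins 59 mm behind the grasp point.
Start: joints at [1.214, 0.491, 1.559, -0, 1.092, -0.106], TCP at [155.093, 605.468, 228.661] pointing down, gripper open.
Joint ranges: [-3.1, 3.1], [-0.84, 2.19], [0.05, 2.79], [-1.13, 4.28], [0.06, 2.93], [-2.69, 2.69]. Speed limits (rad/s): [2.22, 2.22, 2.79, 3.14, 3.14, 3.14].

## Interface

Orientations are given as [roll, pitch, yaw] about the fixed x, y, z axes, in that order (R = Rz(yaw) Ry(pitch) Rx(roll)).
In Python, from cell import env, cams gives the robot as it stands.
- The arm moves only by the tool carry_out, never from a script. Its arguments are lists of equal length, an entry for each row: "grip": the closure, from -1 (fully open) to 1 (shut); "linear": the shift along the tool's x, y, z scaled (see below), a list of three; "turn": the turn about the tool's x scaled (see below). In form: {"grip": [grip, ...], "linear": [[tx, ty, tz], ...], "turn": [turn, ...]}. A call has 1 to 5 rows; each row shifts and turns the commanded pose from where the row before left it, along the tool's axes as they then stand; what a row does not reach is not made up. The controller multiplies each number of a shift by 0.5 m and each number of a turn by 180 degrees. A row lasts 1/10 s, in which the tool goes at most 50 mm and 8.59 degrees, less where a joint would pass 70% of its speed; a pose out of reach is approached as far as the arm can. A call with a number of a shift or a turn outside -1 to 1 is refused whole. A call with a gripper value outside its range is refused whole. The fingers move at their own pace and stop on an object; the grip force is fixed at half the most. Time passes only in rows, so rows that do not move let the fingers close. It gives the time, the measured TCP pose, the force and the opening at its end, in the units of the state.
- env.state(): the state, without advancing time (a new reading comes with each control period).
- cams.read_camera(name): name is "scene" or "top" or "wrist"; returns the picture (400x640x3 uint8, blue, green, red); there is no depth.
- cams.camera_info(name): a dict with "fx", "fy", "cx", "cy" (pixels), "dist" ([k1, k2, p1, p2, k3] as OpenCV has them; the pictures are not rectified), "view" (4x4, takes a point from world to camera coordinates). Camera axes: x right, y down, z forward; pixel columns grow to the right and rows downward; lengths in mm; the calibration is good to about 2 mm. A picture is of the moment at which its call begins: read the wrist's pose just before it. camera_info takes no time and is no camera call; for the wrist camera it gives the pose at the moment of the call.
- env.job_done(): hands the job in, once; it reports no verdict.
The state is a dict: "t": time; "joints": joint angles; "qvel": joint speeds; "tau": joint torques, N m; "eef_pos": TCP position; "tcp_rot": TCP orientation; "ft_force": force on the tool from outside, world axes, zero at the start; "moment": the same for the moment, N m; "opening": opening from 0.0 (shut) to 1.0 (fully open).
Only numpy, scipy, OpenCV 4.12 (cv2) and the standard library are available. Lean on these libraries where they do the work, as an engineer would, in place of code of your own. Each camera call takes 0.05 s, during which the arm holds its last target. There are 200 camera calls.

## Working session

There is one attempt and no reset: what is moved stays moved. The work goes in short steps, Python scripts to look and compute and a tool call to move; the robot and the scene stay as the last step left them, time stands still between calls to the robot, and variables do not carry over. Pictures are saved under pics/ and viewed, about 8 in all and at most 12, crops included, and the job is handed in when it is done.

Besides the shell and the picture viewer there is one more tool, called after ">>>" as a command line: name --pt "numbers of a row" for each row, then --argument value for the rest. carry_out: Moves the arm, as the interface text tells. Shifts and turns lie within -1 to 1; 1 stands for 0.5 m of shift or 180 degrees of turn. Its arguments: {"type":"object","properties":{"grip":{"type":"array"},"linear":{"type":"array"},"turn":{"type":"array"}},"required":["grip","linear","turn"]}

```bash
ls; mkdir -p pics; cat > h.py <<'E'
import sys; sys.path.insert(0,'.')
import numpy as np, cv2
from cell import env, cams
def ray(i,uv,z):
    K=np.array([[i['fx'],0,i['cx']],[0,i['fy'],i['cy']],[0,0,1.]]);V=np.array(i['view'])
    p=cv2.undistortPoints(np.array(uv,float).reshape(-1,1,2),K,np.array(i['dist'],float)).reshape(-1,2)
    d=np.c_[p,np.ones(len(p))]@V[:3,:3]; c=-V[:3,:3].T@V[:3,3]
    return c+d*((z-c[2])/d[:,2])[:,None]
def proj(i,P):
    K=np.array([[i['fx'],0,i['cx']],[0,i['fy'],i['cy']],[0,0,1.]]);V=np.array(i['view'])
    return cv2.projectPoints(np.array(P,float).reshape(-1,1,3),cv2.Rodrigues(V[:3,:3])[0],V[:3,3],K,np.array(i['dist'],float))[0].reshape(-1,2)
E
python3 - <<'E'
from h import *
for n in ('top','scene'):
    im=cams.read_camera(n); cv2.imwrite(f'pics/{n}0.png',im); i=cams.camera_info(n); print(n,i['fx'],np.round(-np.array(i['view'])[:3,:3].T@np.array(i['view'])[:3,3]))
s=env.state(); print(s['eef_pos'],s['tcp_rot'],s['t'],s['ft_force'])
E
```

```text
pics
top 480.1825566913347 [ 440.   -7. 1607.]
scene 438.5280872288366 [1244. -474.  947.]
[155.00318636 605.26755172 228.1036982 ] [-1.70971782  1.56976902 -1.96054922] 0.1 [ 0.54086836 -0.5532222   0.35872338]
```

View pics/top0.png

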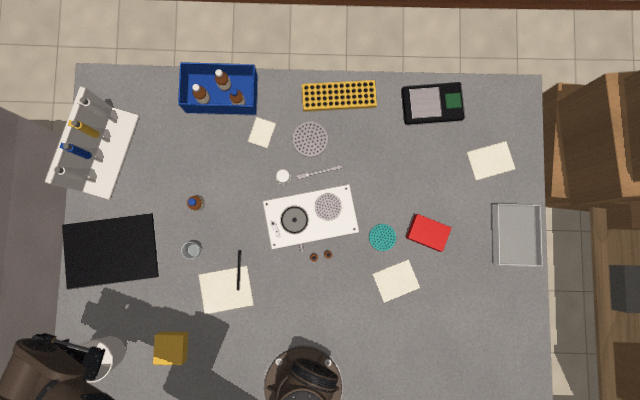

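View pics/scene0.png

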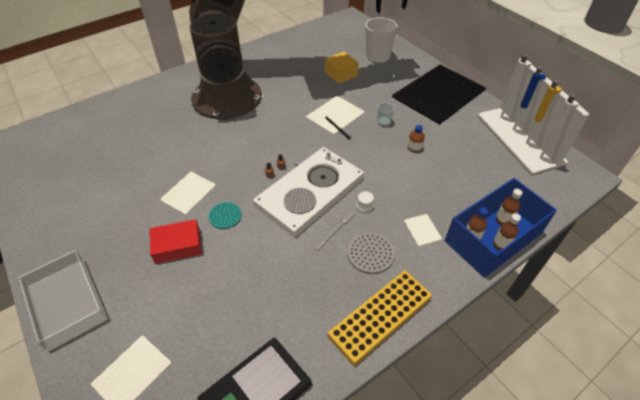

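The top view shows the holder at about (311,216). The disc is on its right half at (328,207), the recess at (294,220) and the clip near (272,228). The turquoise disc at (382,237) and the larger disc at (310,139) are decoys.

```bash
python3 - <<'E'
from h import *
im=cv2.imread('pics/top0.png'); i=cams.camera_info('top')
cv2.imwrite('pics/crop0.png',cv2.resize(im[175:265,250:370],None,fx=6,fy=6,interpolation=cv2.INTER_CUBIC))
hsv=cv2.cvtColor(im,cv2.COLOR_BGR2HSV)
m=((hsv[...,2]>195)&(hsv[...,1]<40)).astype(np.uint8); r=np.zeros_like(m); r[175:265,255:365]=1; m*=r
m=cv2.morphologyEx(m,cv2.MORPH_CLOSE,np.ones((3,3)))
c=max(cv2.findContours(m,0,2)[0],key=cv2.contourArea)
b=cv2.boxPoints(cv2.minAreaRect(c)); print(b)
P=ray(i,b,30);print(P.round(1), P.mean(0)); print([np.linalg.norm(P[k]-P[k-1]).round(1) for k in range(4)])
print(ray(i,[[294,220],[328,207]],30).round(1))
E
```

```text
[[262.19962 200.86462]
 [349.2919  184.00806]
 [358.55368 231.8606 ]
 [271.4614  248.71716]]
[[ 591.9  149.6   30. ]
 [ 654.9 -136.6   30. ]
 [ 497.4 -169.3   30. ]
 [ 436.   114.    30. ]] [545.0439878  -10.57061294  30.        ]
[np.float64(159.9), np.float64(293.1), np.float64(160.8), np.float64(289.9)]
[[531.3  43.2  30. ]
 [576.8 -67.6  30. ]]
```

View pics/crop0.png

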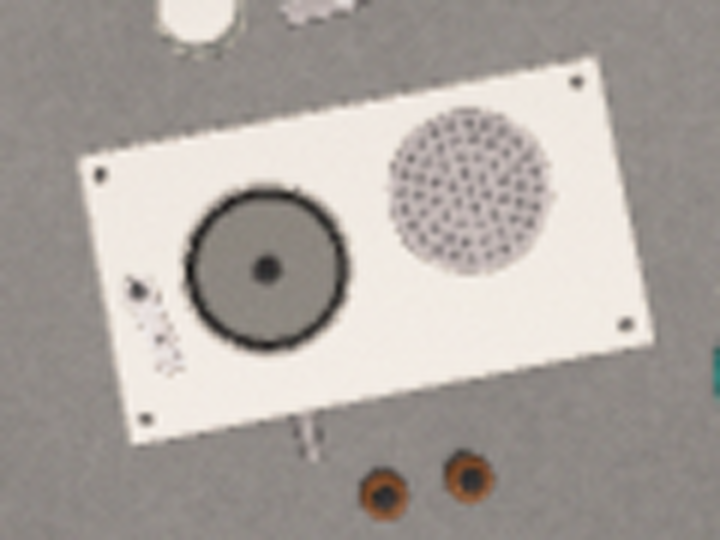

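The crop shows the recess at (266,268), the disc at (470,190), the clip pivot at (137,290) and the clip tip near (172,368). These are ×6 pixels from (250,175).

```bash
cat >> h.py <<'E'
from scipy.spatial.transform import Rotation as R
def rot(s): return R.from_euler('xyz',s['tcp_rot']).as_matrix()
def plan(tgt,ydir=None):
    """shift in tool axes (in units of 500mm) after turning so tool y is along +-ydir; turn about tool x in 180deg"""
    s=env.state(); M=rot(s); t=0
    if ydir is not None:
        d=M.T@np.r_[ydir,0]; t=np.degrees(np.arctan2(d[2],d[1])); t=(t+90)%180-90
    D=np.array(tgt)-s['eef_pos']
    print('pos',s['eef_pos'].round(1),'shift now-axes',(M.T@D/500).round(4),'turn deg',round(t,2),'/180',round(t/180,4),
     'shift after turn',((M@R.from_euler('x',t,degrees=True).as_matrix()).T@D/500).round(4),'t',s['t'])
    return t
E
python3 - <<'E'
from h import *
i=cams.camera_info('top'); f=lambda u,v,z: ray(i,[[250+u/6,175+v/6]],z)[0]
rec=f(266,268,24); d=f(470,190,38); piv=f(137,290,36); tip=f(172,368,36); print(rec,d,piv,tip)
w=cams.camera_info('wrist'); V=np.array(w['view']); c=-V[:3,:3].T@V[:3,3]; s=env.state(); M=rot(s)
print('cam rel tool',M.T@(c-s['eef_pos']),'view dir tool',M.T@V[2,:3], 'fx',w['fx']); print(M.round(3))
u=(rec-d)[:2]; u/=np.linalg.norm(u); print(u)
plan([545,-10,260],[-u[1],u[0]])
E
```

```text
[532.74109514  42.36593019  24.        ] [577.19025975 -68.31887154  38.        ] [518.42286422 111.80969616  36.        ] [476.5741246   91.46125382  36.        ]
cam rel tool [-156.2522834     0.455105    -73.94963851] view dir tool [ 0.96648541 -0.00122824  0.25671862] fx 352.68938577605354
[[-0.     0.248  0.969]
 [-0.001  0.969 -0.248]
 [-1.    -0.001 -0.   ]]
[-0.3726569  0.9279692]
pos [155.  605.3 228.1] shift now-axes [-0.0629 -0.9985  1.061 ] turn deg 53.75 /180 0.2986 shift after turn [-0.0629  0.2652  1.4326] t 0.1
```

>>> carry_out --grip '[0, 0, 0, 0, 0]' --pt "-0.0042 -0.0666 0.0707" --pt "-0.0042 -0.0666 0.0707" --pt "-0.0042 -0.0666 0.0707" --pt "-0.0042 -0.0666 0.0707" --pt "-0.0042 -0.0666 0.0707" --turn '[0, 0, 0, 0, 0]'

```text
t: 0.6
eef_pos: [285.5, 398.6, 239.1]
tcp_rot: [-1.985, 1.571, -2.235]
ft_force: [1.3, 1.0, -0.3]
opening: 0.636
```

>>> carry_out --grip '[0, 0, 0, 0, 0]' --pt "-0.0042 -0.0666 0.0707" --pt "-0.0042 -0.0666 0.0707" --pt "-0.0042 -0.0666 0.0707" --pt "-0.0042 -0.0666 0.0707" --pt "-0.0042 -0.0666 0.0707" --turn '[0, 0, 0, 0, 0]'

```text
t: 1.1
eef_pos: [415.5, 193.3, 249.7]
tcp_rot: [1.629, 1.571, 1.378]
ft_force: [0.4, 0.9, 0.4]
opening: 0.5
```

>>> carry_out --grip '[0, 0, 0, 0, 0]' --pt "-0.0042 -0.0666 0.0707" --pt "-0.0042 -0.0666 0.0707" --pt "-0.0042 -0.0666 0.0707" --pt "-0.0042 -0.0666 0.0707" --pt "-0.0042 -0.0666 0.0707" --turn '[0, 0, 0, 0, 0]'

```text
t: 1.6
eef_pos: [545.4, -12.0, 260.1]
tcp_rot: [2.644, 1.57, 2.393]
ft_force: [1.2, 0.5, 0.3]
opening: 0.504
```

>>> carry_out --grip '[0, 0, 0, 0, 0]' --pt "0 0 0" --pt "0 0 0" --pt "0 0 0" --pt "0 0 0" --pt "0 0 0" --turn '[0.047, 0.047, 0.047, 0.047, 0.047]'

```text
t: 2.1
eef_pos: [544.7, -10.0, 259.8]
tcp_rot: [-2.457, 1.57, 2.83]
ft_force: [-0.3, -0.5, 0.0]
opening: 0.504
```

>>> carry_out --grip '[0, 0, 0]' --pt "0 0 0" --pt "0 0 0" --pt "0 0 0" --turn '[0.047, 0.0166, 0]'

```text
t: 2.4
eef_pos: [544.7, -10.0, 259.9]
tcp_rot: [-2.272, 1.57, 2.822]
ft_force: [0.5, -0.6, -0.4]
opening: 0.499
```

```bash
python3 - <<'E'
from h import *
w=cams.camera_info('wrist'); im=cams.read_camera('wrist'); cv2.imwrite('pics/w1.png',im); np.save('w1.npy',w,allow_pickle=True)
s=env.state(); print(s['eef_pos'],s['opening'],s['t'],s['joints'].round(2),s['ft_force']); print(rot(s).round(3))
E
```

```text
[544.69705612  -9.98874897 259.92162356] 0.5007097817680096 2.45 [-0.14  0.34  1.72  0.    1.08 -0.52] [0.26659792 0.29395801 0.64279047]
[[-0.     0.927  0.374]
 [ 0.     0.374 -0.927]
 [-1.    -0.    -0.   ]]
```

View pics/w1.png

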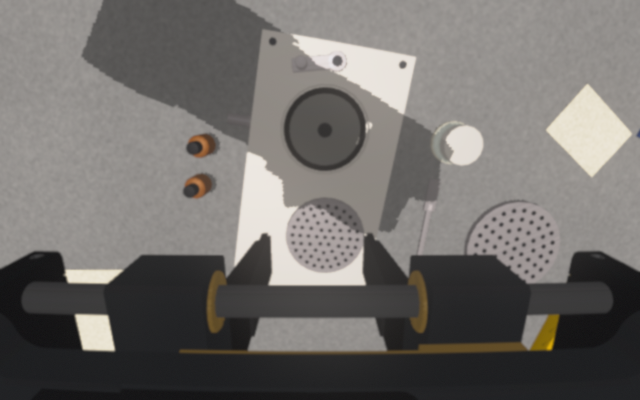

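The wrist view shows the disc at (325,235), the recess at (325,129), the clip pivot at (337,61) and the post near (302,62).

```bash
python3 - <<'E'
from h import *
w=np.load('w1.npy',allow_pickle=True).item(); im=cv2.imread('pics/w1.png')
# clip crop for later
cv2.imwrite('pics/w1c.png',cv2.resize(im[20:180,230:430],None,fx=4,fy=4,interpolation=cv2.INTER_CUBIC))
f=lambda u,v,z: ray(w,[[u,v]],z)[0].round(1)
print('disc',f(325,235,38),'rec edges L R',f(284,129,30),f(366,129,30),'T B',f(325,87,30),f(325,171,30),'floor c',f(324.5,129.5,22))
print('disc edges',f(286,235,38),f(364,235,38),f(325,197.5,38),f(325,273,38))
print('piv',f(337,61,37),'post',f(302,62,58))
E
```

```text
disc [575.4 -66.5  38. ] rec edges L R [490.2  26.3  30. ] [572.2  59.1  30. ] T B [514.9  82.9  30. ] [5.484e+02 3.000e-01 3.000e+01] floor c [531.2  41.7  22. ]
disc edges [534.2 -83.   38. ] [616.6 -50.1  38. ] [558.9 -25.9  38. ] [ 593.3 -110.4   38. ]
piv [516.7 110.5  37. ] post [485.9  94.3  58. ]
```

View pics/w1c.png

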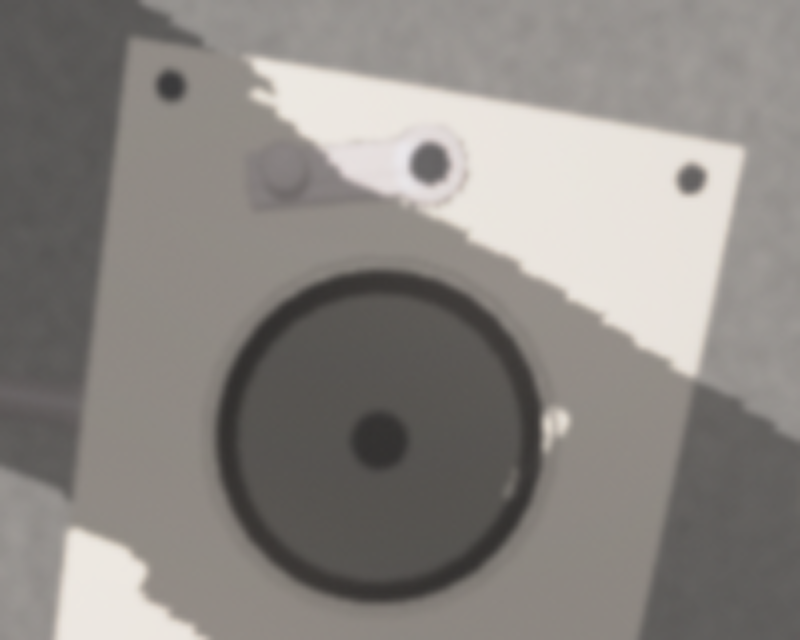

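```bash
python3 - <<'E'
from h import *
plan([599.1,-125,48])
E
```

```text
pos [544.7 -10.  259.9] shift now-axes [0.4238 0.015  0.2541] turn deg 0 /180 0.0 shift after turn [0.4238 0.015  0.2541] t 2.45
```

>>> carry_out --grip '[0, 0, 0, 0, 0]' --pt "0 0.005 0.0847" --pt "0 0.005 0.0847" --pt "0 0.005 0.0847" --pt "0.09 0 0" --pt "0.09 0 0" --turn '[0, 0, 0, 0, 0]'

```text
t: 2.95
eef_pos: [599.6, -126.5, 169.4]
tcp_rot: [0.915, 1.568, -0.273]
ft_force: [0.7, -0.6, -1.0]
opening: 0.502
```

>>> carry_out --grip '[0, 0, 0, 0, 0]' --pt "0.09 0 0" --pt "0.08 0 0" --pt "0.04 0 0" --pt "0.02 0 0" --pt "0 0 0" --turn '[0, 0, 0, 0, 0]'

```text
t: 3.45
eef_pos: [598.8, -125.0, 54.2]
tcp_rot: [-2.313, 1.569, 2.782]
ft_force: [-0.1, -0.1, 0.8]
opening: 0.504
```

```bash
python3 - <<'E'
from h import *
plan([599.1,-125,47.7]); print(env.state()['ft_force'])
w=cams.camera_info('wrist'); im=cams.read_camera('wrist'); cv2.imwrite('pics/w2.png',im); np.save('w2.npy',w,allow_pickle=True)
E
```

```text
pos [ 598.8 -125.    54.2] shift now-axes [0.013  0.0006 0.0002] turn deg 0 /180 0.0 shift after turn [0.013  0.0006 0.0002] t 3.45
[-0.07298682 -0.07893927  0.81908959]
```

View pics/w2.png

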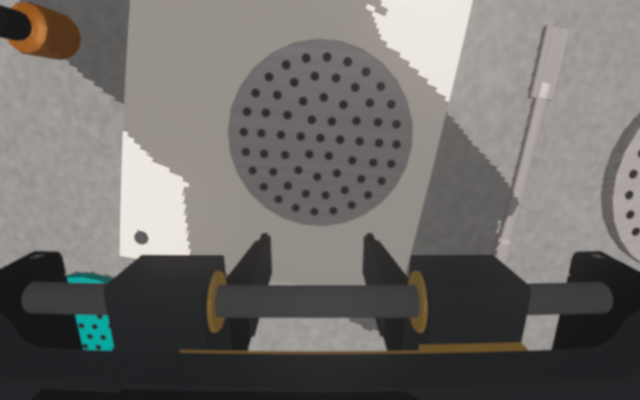

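The disc is centred at (320,132), midway between the two fingertips at about x = 265 and 365. I'll lower the fingers and push.

>>> carry_out --grip '[0, 0, 0, 0, 0]' --pt "0.0125 0 0" --pt "0 0 -0.02" --pt "0 0 -0.016" --pt "0 0 -0.016" --pt "0 0 -0.016" --turn '[0, 0, 0, 0, 0]'

```text
t: 4.0
eef_pos: [586.4, -92.8, 49.3]
tcp_rot: [0.91, 1.57, -0.279]
ft_force: [0.9, -2.0, 0.5]
opening: 0.502
```

>>> carry_out --grip '[0, 0, 0, 0, 0]' --pt "0 0 -0.018" --pt "0 0 -0.018" --pt "0 0 -0.018" --pt "0 0 -0.018" --pt "0 0 -0.018" --turn '[0, 0, 0, 0, 0]'

```text
t: 4.5
eef_pos: [569.5, -51.1, 49.0]
tcp_rot: [1.069, 1.57, -0.119]
ft_force: [1.6, -3.3, 2.9]
opening: 0.499
```

>>> carry_out --grip '[0, 0, 0, 0, 0]' --pt "0 0 -0.014" --pt "0 0 -0.012" --pt "0 0 -0.01" --pt "0 0 -0.006" --pt "0 0 0" --turn '[0, 0, 0, 0, 0]'

```text
t: 5.0
eef_pos: [561.6, -31.9, 48.8]
tcp_rot: [-2.653, 1.57, 2.441]
ft_force: [0.7, -0.7, 1.6]
opening: 0.499
```

```bash
python3 - <<'E'
from h import *
plan([532+.374*48.2,42-.927*48.2,47.7]); print(env.state()['ft_force'])
w=cams.camera_info('wrist'); im=cams.read_camera('wrist'); cv2.imwrite('pics/w3.png',im); np.save('w3.npy',w,allow_pickle=True)
E
```

```text
pos [561.6 -31.9  48.8] shift now-axes [ 0.0022  0.0003 -0.0628] turn deg 0 /180 0.0 shift after turn [ 0.0022  0.0003 -0.0628] t 5.0
[ 0.73382707 -0.71410604  1.60576375]
```

View pics/w3.png

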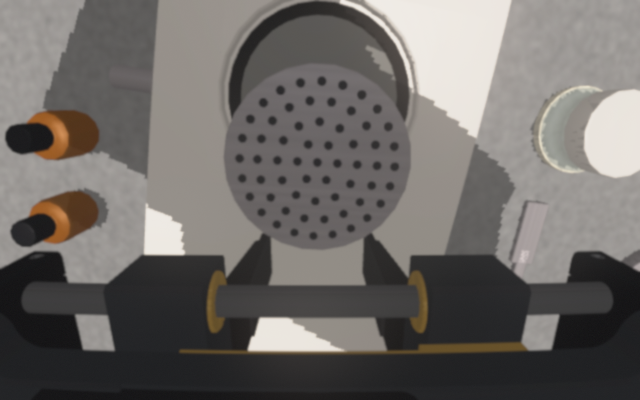

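The disc at (317,156) is in line with the recess rim, whose centre is near x = 318. I'll continue slowly.

>>> carry_out --grip '[0, 0, 0, 0, 0]' --pt "0.002 0 -0.01" --pt "0 0 -0.012" --pt "0 0 -0.012" --pt "0 0 -0.01" --pt "0 0 -0.006" --turn '[0, 0, 0, 0, 0]'

```text
t: 5.55
eef_pos: [552.0, -8.4, 47.7]
tcp_rot: [-2.433, 1.57, 2.662]
ft_force: [0.4, -1.5, -0.2]
opening: 0.5
```

>>> carry_out --grip '[0, 0, 0, 0, 0]' --pt "0 0 -0.004" --pt "0 0 -0.004" --pt "0 0 -0.003" --pt "0 0 0" --pt "0 0 0" --turn '[0, 0, 0, 0, 0]'

```text
t: 6.05
eef_pos: [550.4, -4.0, 47.8]
tcp_rot: [-2.703, 1.571, 2.391]
ft_force: [0.6, 0.4, 0.2]
opening: 0.499
```

```bash
python3 - <<'E'
from h import *
plan([532+.374*48.2,42-.927*48.2,47.7]); print(env.state()['ft_force'])
w=cams.camera_info('wrist'); im=cams.read_camera('wrist'); cv2.imwrite('pics/w4.png',im); np.save('w4.npy',w,allow_pickle=True)
E
```

```text
pos [550.4  -4.   47.8] shift now-axes [ 0.0003  0.0002 -0.0027] turn deg 0 /180 0.0 shift after turn [ 0.0003  0.0002 -0.0027] t 6.05
[0.64155047 0.44312491 0.21853242]
```

View pics/w4.png

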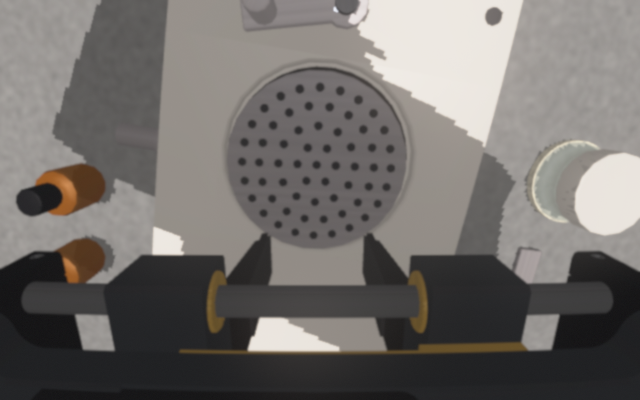

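The disc now spans 228–408 (180 px, down from 186) with the rim visible round it, so it looks seated. I'll push a few mm more at the same height: if it's down, the fingers will glide over without force.

>>> carry_out --grip '[0, 0, 0, 0, 0]' --pt "0 0 -0.004" --pt "0 0 -0.004" --pt "0 0 -0.004" --pt "0 0 -0.004" --pt "0 0 0" --turn '[0, 0, 0, 0, 0]'

```text
t: 6.6
eef_pos: [547.4, 3.7, 47.9]
tcp_rot: [3.039, 1.571, 1.851]
ft_force: [0.5, -0.5, -0.7]
opening: 0.499
```

```bash
python3 - <<'E'
from h import *
print(env.state()['ft_force'])
w=cams.camera_info('wrist'); im=cams.read_camera('wrist'); cv2.imwrite('pics/w5.png',im); np.save('w5.npy',w,allow_pickle=True); plan([550,0,150])
E
```

```text
[ 0.51177031 -0.52862855 -0.69352779]
pos [547.5   3.6  47.9] shift now-axes [-0.2042  0.002   0.0085] turn deg 0 /180 0.0 shift after turn [-0.2042  0.002   0.0085] t 6.65
```

View pics/w5.png

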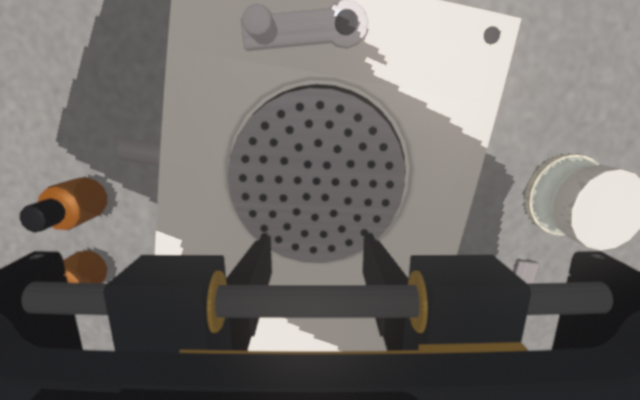

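The disc stayed in the recess while the fingers slid over it with no force, so it is seated. The clip post is at (258,20) and the pivot at (346,20). Next I'll rise, shut the fingers and turn so they push along the chord of the clip's swing.

>>> carry_out --grip '[0, 0, 1, 1, 1]' --pt "-0.09 0 0" --pt "-0.09 0 0" --pt "0 0 0" --pt "0 0 0" --pt "0 0 0" --turn '[0, 0, 0.047, 0.047, 0.047]'

```text
t: 7.15
eef_pos: [547.5, 3.4, 138.3]
tcp_rot: [1.628, 1.57, -0.01]
ft_force: [-0.1, 0.6, -1.1]
opening: 0.304
```

>>> carry_out --grip '[1, 1, 1, 1, 1]' --pt "0 0 0" --pt "0 0 0" --pt "0 0 0" --pt "0 0 0" --pt "0 0 0" --turn '[0.047, 0.047, 0.0239, 0, 0]'

```text
t: 7.65
eef_pos: [547.5, 3.4, 137.9]
tcp_rot: [-2.939, 1.571, 1.344]
ft_force: [0.2, 0.1, 0.5]
opening: 0.005
```

```bash
python3 - <<'E'
from h import *
w=np.load('w5.npy',allow_pickle=True).item()
print('post',ray(w,[[258,19]],58),'piv',ray(w,[[346,21]],37))
plan([457,103.5,58],[.91,-.416]); print(rot(env.state()).round(3), env.state()['opening'])
E
```

```text
post [[485.14158852  94.96081274  58.        ]] piv [[516.38078772 111.7600706   37.        ]]
pos [547.5   3.4 137.9] shift now-axes [ 0.1598 -0.2478 -0.1067] turn deg -0.01 /180 -0.0001 shift after turn [ 0.1598 -0.2478 -0.1068] t 7.65
[[ 0.     0.909 -0.416]
 [ 0.    -0.416 -0.909]
 [-1.    -0.    -0.   ]] 0.004683545573378178
```

>>> carry_out --grip '[1, 1, 1, 1, 1]' --pt "0 -0.0826 -0.0356" --pt "0 -0.0826 -0.0356" --pt "0 -0.0826 -0.0356" --pt "0.07 0 0" --pt "0.05 0 0" --turn '[0, 0, 0, 0, 0]'

```text
t: 8.15
eef_pos: [456.7, 104.7, 77.5]
tcp_rot: [2.131, 1.569, 0.133]
ft_force: [0.3, -0.1, 0.5]
opening: 0.003
```

>>> carry_out --grip '[1, 1, 1]' --pt "0.03 0 0" --pt "0.01 0 0" --pt "0 0 0" --turn '[0, 0, 0]'

```text
t: 8.45
eef_pos: [457.2, 103.7, 57.6]
tcp_rot: [-1.165, 1.57, 3.117]
ft_force: [0.6, 0.1, 0.3]
opening: 0.004
```

>>> carry_out --grip '[1, 1, 1, 1, 1]' --pt "0 0.014 0" --pt "0 0.014 0" --pt "0 0.014 0" --pt "0 0.014 0" --pt "0 0.014 0" --turn '[0, 0, 0, 0, 0]'

```text
t: 8.95
eef_pos: [489.5, 88.7, 58.2]
tcp_rot: [-2.149, 1.571, 2.132]
ft_force: [-2.2, -0.6, 0.3]
opening: 0.004
```

```bash
python3 - <<'E'
from h import *
print(env.state()['ft_force'])
w=cams.camera_info('wrist'); im=cams.read_camera('wrist'); cv2.imwrite('pics/w6.png',im); np.save('w6.npy',w,allow_pickle=True); plan([507.7,80.3,58])
E
```

```text
[-2.20315211 -0.64091252  0.27287737]
pos [490.8  88.4  58.2] shift now-axes [0.0004 0.0375 0.0006] turn deg 0 /180 0.0 shift after turn [0.0004 0.0375 0.0006] t 9.0
```

View pics/w6.png

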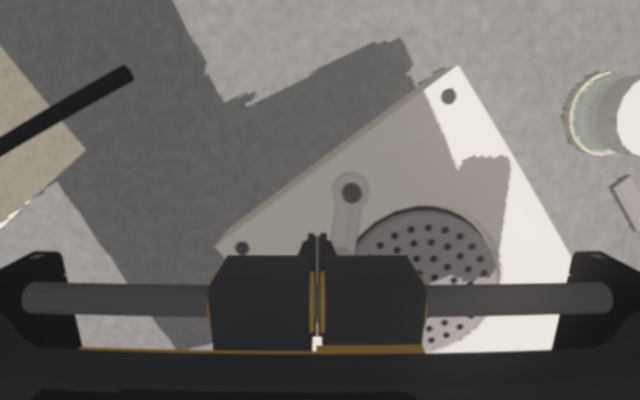

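The clip is turning: its bar now runs from the pivot at (350,190) down to about (343,250). I'll carry on to the stop.

>>> carry_out --grip '[1, 1, 1, 1, 1]' --pt "0 0.01 0" --pt "0 0.01 0" --pt "0 0.009 0" --pt "0 0.005 0" --pt "0 0 0" --turn '[0, 0, 0, 0, 0]'

```text
t: 9.5
eef_pos: [505.0, 81.9, 57.9]
tcp_rot: [2.148, 1.57, 0.146]
ft_force: [-0.4, 0.6, -0.5]
opening: 0.0
```

>>> carry_out --grip '[1, 1, 1]' --pt "0 0.003 0" --pt "0 0.002 0" --pt "0 0 0" --turn '[0, 0, 0]'

```text
t: 9.8
eef_pos: [506.8, 81.0, 57.9]
tcp_rot: [2.809, 1.571, 0.807]
ft_force: [-0.4, 0.6, -0.3]
opening: 0.005
```

>>> carry_out --grip '[1, 1]' --pt "0 0.003 0" --pt "0 0.002 0" --turn '[0, 0]'

```text
t: 10.0
eef_pos: [509.1, 80.0, 57.9]
tcp_rot: [-2.332, 1.571, 1.949]
ft_force: [-2.0, 1.4, -0.9]
opening: 0.007
```

>>> carry_out --grip '[1, 1]' --pt "0 0.002 0" --pt "0 0.002 0" --turn '[0, 0]'

```text
t: 10.2
eef_pos: [510.9, 79.1, 57.9]
tcp_rot: [-2.346, 1.571, 1.935]
ft_force: [-1.2, 2.2, 0.9]
opening: 0.008
```

```bash
python3 - <<'E'
from h import *
print(env.state()['ft_force'])
w=cams.camera_info('wrist'); im=cams.read_camera('wrist'); cv2.imwrite('pics/w7.png',im); np.save('w7.npy',w,allow_pickle=True)
E
```

```text
[-1.24731395  2.18489948  0.89345266]
```

View pics/w7.png

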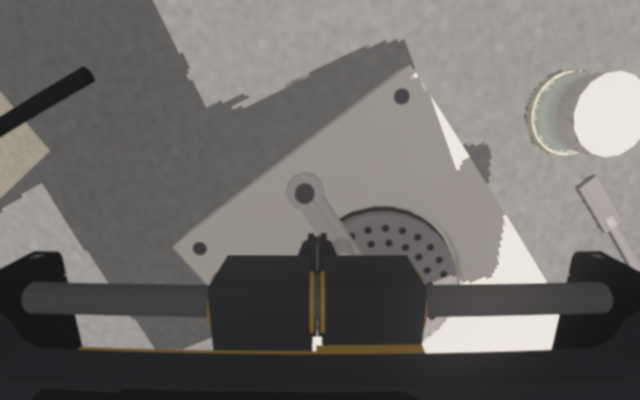

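The bar now runs from the pivot at (305,192) to the post near (343,247).

```bash
python3 - <<'E'
from h import *
w=np.load('w7.npy',allow_pickle=True).item()
p=ray(w,[[305,192],[304,180],[316,208],[337,238]],37); print(p.round(1))
P=ray(w,[[342,246]],58)[0]
hx=np.array([-.213,.977]);hy=np.array([-.977,-.213])
print(P, [np.arctan2(-(q-p[0])[:2]@hx,(q-p[0])[:2]@hy) for q in (P,)])
E
```

```text
[[516.8 110.9  37. ]
 [519.  116.8  37. ]
 [518.3 100.7  37. ]
 [521.5  80.9  37. ]]
[524.20750646  83.91023957  58.        ] [np.float64(1.6248234214153443)]
```

>>> carry_out --grip '[1, 1]' --pt "0 0.003 0" --pt "0 0.002 0" --turn '[0, 0]'

```text
t: 10.45
eef_pos: [513.2, 78.0, 57.9]
tcp_rot: [-2.104, 1.571, 2.177]
ft_force: [-1.3, 1.8, 0.9]
opening: 0.006
```

>>> carry_out --grip '[1, 1]' --pt "0 0.002 0" --pt "0 0.001 0" --turn '[0, 0]'

```text
t: 10.65
eef_pos: [513.8, 77.6, 57.7]
tcp_rot: [-1.34, 1.569, 2.941]
ft_force: [-4.8, 5.4, 1.0]
opening: 0.001
```

>>> carry_out --grip '[1, 1]' --pt "0 0.002 0" --pt "0 0 0" --turn '[0, 0]'

```text
t: 10.85
eef_pos: [514.0, 77.5, 57.6]
tcp_rot: [-1.321, 1.567, 2.959]
ft_force: [-6.9, 7.4, 2.4]
opening: 0.002
```

The clip is firmly blocked, with the force rising and the tool no longer advancing. I'll back off, rise and check.

>>> carry_out --grip '[1, 1, 1, 1, 1]' --pt "0 -0.02 0" --pt "0 -0.02 0" --pt "-0.08 0 0" --pt "-0.09 0 0" --pt "-0.09 0 0" --turn '[0, 0, 0, 0, 0]'

```text
t: 11.35
eef_pos: [496.5, 85.4, 189.3]
tcp_rot: [-0.81, 1.57, -2.812]
ft_force: [0.5, 0.6, -0.4]
opening: 0.005
```

>>> carry_out --grip '[1, 1, 1, 1, 1]' --pt "0 -0.09 0.03" --pt "0 -0.09 0.03" --pt "0 -0.05 0.03" --pt "0 0 0" --pt "0 0 0" --turn '[0, 0, 0, 0, 0]'

```text
t: 11.85
eef_pos: [374.3, 92.6, 188.3]
tcp_rot: [2.049, 1.569, 0.047]
ft_force: [-0.3, 0.1, -0.4]
opening: 0.004
```

```bash
python3 - <<'E'
from h import *
w=cams.camera_info('wrist'); im=cams.read_camera('wrist'); np.save('w8.npy',w,allow_pickle=True)
t=cams.read_camera('top'); cv2.imwrite('pics/w8.png',im); cv2.imwrite('pics/top8.png',t)
print(env.state()['eef_pos'],proj(w,[[516.8,111,37],[532,42,30],[525,76,58]]).round())
c=cv2.resize(t[175:265,250:370],(480,360),interpolation=cv2.INTER_CUBIC); a=cv2.resize(im,(384,240))
u,v=proj(w,[[525,70,40]])[0].astype(int); x0=min(max(u-100,0),440); y0=min(max(v-75,0),250)
z=cv2.resize(im[y0:y0+150,x0:x0+200],(320,240),interpolation=cv2.INTER_CUBIC)
o=np.zeros((600,800,3),np.uint8); o[:360,:480]=c; o[360:,:384]=a; o[360:,400:720]=z; print(x0,y0); cv2.imwrite('pics/fin.png',o)
E
```

```text
[375.04640083  92.59083049 188.00909891] [[461. 106.]
 [498. 170.]
 [495. 142.]]
386 71
```

View pics/fin.png

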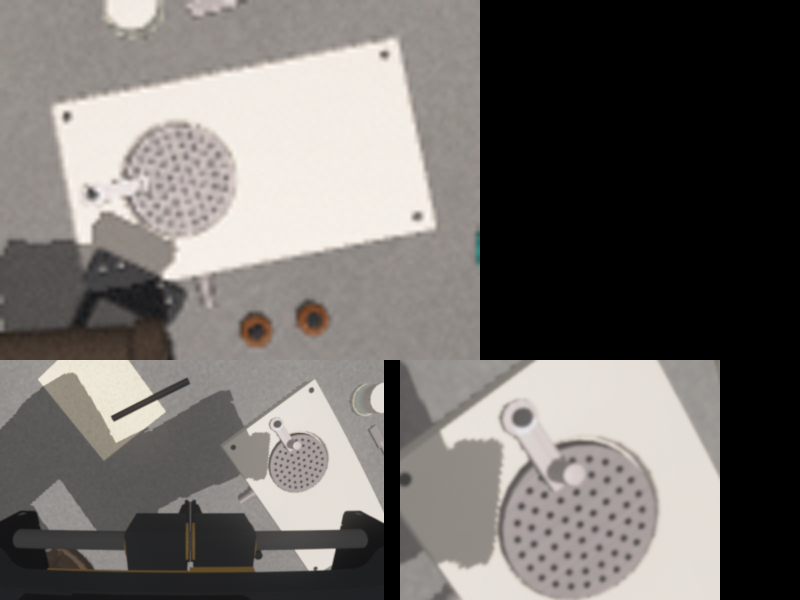

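The final picture shows the disc in the recess and the clip over it. The post is at about (494,143), against a predicted (495,142) for the stop angle. The other items are where they were.

```bash
python3 -c "
from h import *
print(env.job_done(), env.state()['t'])"
```

```text
the job is handed in; nothing more can be done
the job is handed in; nothing more can be done
```

The disc is seated in the recess and the clip is swung over it to its stop. I handed the job in at about 12 s of robot time.

- **Disc:** I pushed the small steel disc across the holder with half-open fingers until it dropped into the recess. A further pass of about 8 mm at the same height met no force and did not move it. No lifting was involved.
- **Clip:** With the fingers shut I pushed its post until it was blocked, with the force rising to about 10 N. The post then appeared at pixel (494,143), against (495,142) predicted for the 1.6 rad stop.
- **Last checks:** The arm was clear of the holder, and the bystanders in the final views looked unmoved. I did not measure them one by one, and the beaker, reagent bottle and tip box were not checked at the end.
- **Disagreement:** The tool went about 7 mm further than I had calculated before the clip stopped. I had probably assumed the shut fingers were thicker than they are. The final picture agrees with the stop position.

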